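# Set the inspection camera's iris collar to the marked stop

## Task

Turn the click-stop collar on the lens of the upward-looking inspection camera until its lug clicks in at the marked stop, pointing straight at the one tall pin on the camera's round base (the other stops have low plugs only). Then let go, and leave the jar, the bottle, the desoldering pump and the jig block around the camera where they lie.

Things in the scene. Friction and masses are not known exactly. Their poses are not given: they have to be found in the camera images.
- lens_axis (a point): Point on the upright axis of the camera's lens, 70 mm above the table. The camera is fixed: a round grey base (196 mm across, top at 22 mm), a black hub (104 mm across, up to 46 mm) and a black barrel (60 mm across at most, top at 92 mm) with the lens on top. Its frame: z up, x away from the middle stop.
- collar (a joint): Angle (rad) of the aluminium collar round the barrel, positive anticlockwise from above. The collar is 66 mm across, 52 to 74 mm above the table. Nine click stops: 0, +-0.349, +-0.698, +-1.047, +-1.396; ends at +-1.52. A spring ball centres it if let go within 8 degrees of a stop; passing a click takes 2 to 4 N at the lug. Starts within +-0.45, as a rule in a stop. At 0 the lug points to the camera's -x.
- lug (a point): Grasp point of the collar's only lug, 54 mm from the lens axis, 68 mm above the table. The lug is an upright aluminium block pointing straight out from the axis: 12 mm thick with flat sides (pinch it across from above), from the collar out to 70 mm from the axis, 54 to 82 mm above the table, engraved line along its top. Its frame's x axis points back to the lens axis.
- pointer (a point): Point in the air on the lug's middle line carried outward, 86 mm from the lens axis (the pin's radius), 68 mm above the table; it turns with the collar and is straight above the pin when the collar is at the marked stop.
- pin_top (a point): Centre of the top of the tall steel pin that marks the stop: 20 mm across, 22 mm high on the base (top 44 mm above the table), 86 mm from the lens axis, at the stop at +-0.698 or +-1.047 rad. The other eight stops have plugs 10 mm across and only 3 mm high on the same circle. Pin and plugs are fixed.
- lug_jar: Loose small jar with a blue lid, 55 mm across, 50 mm high, behind the camera; origin at the centre of its underside. Leave it.
- flux_bottle: Loose brown bottle with a black cap, 41 mm across, 88 mm high, behind and to the right of the camera; origin at the centre of its underside. Leave it.
- desolder_pump: Loose white desoldering pump, 172 x 21 x 24 mm, lying to the left of the camera; origin at the middle of its underside, y along it. Leave it.
- solder_jig: Loose aluminium jig block, 45 x 100 x 24 mm, to the right of the camera; origin at the centre of its underside, y along it. Leave it.

How it is judged (in metres and radians):
At the end, for the whole second after the job is handed in: The collar rests at the marked stop: the lug's middle line, carried out to the pin's circle, passes within 9 mm (6 degrees) of the pin's centre, and the collar is still (horizontal distance between pointer and pin_top below 0.009 m and velocity of joint collar between -0.05 and 0.05 rad/s); the robot touches nothing.
It fails at once if the jar is moved by more than 30 mm (distance of lug_jar from where it was at the start of the episode above 0.03 m).
It fails at once if the bottle is moved by more than 30 mm (distance of flux_bottle from where it was at the start of the episode above 0.03 m).
It fails at once if the desoldering pump is moved by more than 30 mm (distance of desolder_pump from where it was at the start of the episode above 0.03 m).
It fails at once if the jig block is moved by more than 30 mm (distance of solder_jig from where it was at the start of the episode above 0.03 m).
It also fails if it takes over 38 s, if anything falls off the work surface, if the arm or the gripper's body presses on something with over 40 N, if the wrist force passes 120 N, or if a joint passes its speed limit or range.

## Robot

A 6-joint arm with a two-finger parallel gripper is mounted at the origin on a cart in front of the work surface, level with it; the furniture and walls round the work are solid. World frame = base frame: x ahead of the robot, y to its left, z up, the work surface at z = 0. Lengths are in m, angles in degrees, forces in N, time in s.
With the tool pointing down it reaches from about 0.25 to 0.725 m from the base axis. Payload 9.7 kg.
Tool frame: the origin (TCP) lies on the centre line of the jaws, within the pads' length; the fingertips stand bot.nose_length ahead of it and the grasp point (between the pads) lies 11 mm behind it (bot.nose_length is the distance from the TCP to the fingertips, in m); z points along the fingers, y is the line along which they close (so a half turn about z gives the same grasp; the last joint's range is limited). The gripper opens to 85 mm and grips with 20 to 120 N. Pads are 22 mm wide; open, the fingers measure 114 mm over their backs; the gripper's body (76 mm by 85 mm) begins 54 mm behind the grasp point. The pads swing forward as they close: fully open they stand 13 mm farther back than shut.
Start: joints at [70.13, 4.979, 10.078, 95.1, 0, 90], TCP at [0.187, 0.517, 0.239] pointing down, gripper open.
Joint ranges: [-179.16, 179.16], [-48.56, 103.87], [-65.8, 70.77], [-126.05, 130.52], [-82.76, 87.17], [-180, 180]. Speed limits (degrees/s): [127.2, 127.2, 147.25, 180, 180, 180].

## Interface

Orientations are given as [roll, pitch, yaw] about the fixed x, y, z axes, in that order (R = Rz(yaw) Ry(pitch) Rx(roll)).
In Python, from workcell import bot gives the robot as it stands. The module is installed in compiled form; this text tells all that it offers.
- The arm moves only by the shell command python3 -m inch 'ROWS' [OPENING] [FORCE]. ROWS is JSON, a list of rows, each a list of 4 numbers: the shift along the world's x, y, z in cm, then the turn about the world's z in degrees. A call has exactly 8 rows; each row is the pose to reach, as a shift and turn from the pose commanded when the call began; what a row does not reach only later rows make up. A row lasts 1/8 s, in which the tool goes at most 62.5 mm and 10.7 degrees, less where a joint would pass 70% of its speed; a pose out of reach is approached as far as the arm can. A call with a gripper value outside its range is refused whole. OPENING is the finger opening in cm, from 0 to 8.54, set as the call begins (- or left out, the last holds). The fingers move at their own pace and stop on an object; FORCE is the grip in N (left out, the last holds). Time passes only in rows, so rows that repeat a pose let the fingers close, or fill a call up. It gives the time, the measured TCP pose, the force, the opening and the grip force at its end, in the units of the state.
- bot.get_obs(): the state, without advancing time (a new reading comes with each control period).
- bot.camera(name): name is "scene" or "side" or "wrist"; returns a dict with "img" (400x640x3 uint8, red, green, blue), "fovy" (degrees; the focal length in pixels is half the picture's height over the tangent of half this angle, whatever the lens; pixels are square), "cx", "cy" (the principal point, pixels), "dist" ([k1, k2, p1, p2, k3] as OpenCV has them; the pictures are not rectified), "R" (3x3) and "t" (3): a world point X has camera coordinates R X + t; the wrist camera has in their place "mount" (4x4, takes a point from camera to tool coordinates, whose origin is the TCP and whose axes are the flange's). Camera axes: x right, y down, z forward; pixel columns grow to the right and rows downward; lengths in m; the calibration is good to about 2 mm. A picture is of the moment at which its call begins: read the wrist's pose just before it. There is no depth.
- bot.job_done(): hands the job in; it is judged then, once.
Trained networks look in a picture, given as the dict that the camera call returned (one of the last four; its "shot" number tells which), for a name from the list of things; names that differ only in an ending like _2 or _b are one class to them, and where a whole thing is asked for, a point or a joint stands for the part that bears it (a point fixed in the world has none). Each returns a list of dicts, best first, with "score" (0 to 1); they miss things now and then, are a little off and sometimes report something else, mostly with a low value. They report only what shows in the picture. A call takes as long as a camera call.
- bot.find_in(thing, picture): "point" ([column, row] in pixels, amid what is visible of it).
- bot.landmark_of(thing, picture): "point" ([column, row] in pixels: a listed point, or the origin of a listed thing).
The state is a dict: "time": time; "q": joint angles; "qd": joint speeds; "joint_efforts": joint torques, N m; "ee_pos": TCP position; "tcp_rot": TCP orientation; "wrist_force": force on the tool from outside, world axes, zero at the start; "torque": the same for the moment, N m; "opening": finger opening in m; "grasp_force": force on a finger pad.
Only numpy, scipy, OpenCV 4.12 (cv2) and the standard library are available. Lean on these libraries where they do the work, as an engineer would, in place of code of your own. Each camera call takes 0.05 s, during which the arm holds its last target. There are 200 camera calls.

## Working session

There is one attempt and no reset: what is moved stays moved. The work goes in short steps, Python scripts to look and compute and a shell command to move; the robot and the scene stay as the last step left them, time stands still between calls to the robot, and variables do not carry over. Pictures are saved under pics/ and viewed, at most 10 in all, crops included, and the job is handed in when it is done.

```bash
mkdir -p pics
cat > h.py <<'E'
import numpy as np, cv2
from workcell import bot
from scipy.spatial.transform import Rotation as Ro
def K(c):
    f=200/np.tan(np.radians(c["fovy"])/2); return np.array([[f,0,c["cx"]],[0,f,c["cy"]],[0,0,1]])
def pose(c,o):
    if "mount" in c:
        T=np.eye(4);T[:3,:3]=Ro.from_euler('xyz',o["tcp_rot"],degrees=True).as_matrix();T[:3,3]=o["ee_pos"]
        T=np.linalg.inv(T@np.array(c["mount"]));return T[:3,:3],T[:3,3]
    return np.array(c["R"]),np.array(c["t"])
def world(c,o,p,z):
    R,t=pose(c,o)
    u=cv2.undistortPoints(np.array([[p]],float),K(c),np.array(c["dist"]))[0,0]
    d=R.T@np.array([u[0],u[1],1]);C=-R.T@t
    return C+d*(z-C[2])/d[2]
def look(names,save=None,which=("scene","side","wrist")):
    for n in which:
        o=bot.get_obs();c=bot.camera(n)
        if save: cv2.imwrite(f"pics/{save}_{n}.png",c["img"][:,:,::-1])
        for th,z in names.items():
            for r in bot.landmark_of(th,c)[:2]:
                print(n,th,round(r["score"],2),np.round(r["point"]),np.round(world(c,o,r["point"],z),4))
Z=dict(lens_axis=.07,lug=.068,pointer=.068,pin_top=.044,lug_jar=0,flux_bottle=0,desolder_pump=0,solder_jig=0)
E
python3 - <<'E'
from h import *
o=bot.get_obs();print(o["tcp_rot"],o["ee_pos"],o["opening"],bot.nose_length,o["time"])
look(Z,"a")
E
```

```text
[-1.79922707e+02 -2.01396693e-04  1.60128493e+02] [0.18687626 0.5170528  0.23856667] 0.08555002961889119 0.008 0.0
scene lens_axis 0.61 [325. 226.] [ 0.5438 -0.0857  0.07  ]
scene lug 0.62 [351. 235.] [ 0.49   -0.1048  0.068 ]
scene pointer 0.73 [366. 237.] [ 0.4652 -0.1192  0.068 ]
scene pointer 0.68 [354. 236.] [ 0.483  -0.1044  0.068 ]
scene pin_top 0.61 [315. 265.] [ 0.4954 -0.0124  0.044 ]
scene lug_jar 0.74 [272. 230.] [ 0.6809 -0.0545  0.    ]
scene flux_bottle 0.78 [328. 211.] [ 0.6425 -0.1963  0.    ]
scene desolder_pump 0.82 [294. 298.] [0.4941 0.0446 0.    ]
scene desolder_pump 0.5 [331. 211.] [ 0.639  -0.2034  0.    ]
scene solder_jig 0.67 [384. 229.] [ 0.5053 -0.2367  0.    ]
side lens_axis 0.89 [297. 196.] [ 0.5416 -0.0932  0.07  ]
side lens_axis 0.63 [314. 277.] [ 0.4625 -0.3076  0.07  ]
side lug 0.82 [277. 207.] [ 0.4951 -0.1063  0.068 ]
side pointer 0.76 [264. 216.] [ 0.462  -0.1233  0.068 ]
side pin_top 0.51 [259. 193.] [ 0.4994 -0.0077  0.044 ]
side lug_jar 0.8 [352. 201.] [ 0.6847 -0.06    0.    ]
side flux_bottle 0.89 [369. 239.] [ 0.642  -0.1884  0.    ]
side desolder_pump 0.59 [249. 200.] [0.496  0.0433 0.    ]
side desolder_pump 0.45 [297. 195.] [0.5928 0.0134 0.    ]
side solder_jig 0.79 [313. 274.] [ 0.5029 -0.2281  0.    ]
```

```bash
python3 -m inch '[[4,-6,0,5],[8,-12,0,10],[11,-18,0,15],[14,-24,0,20],[17,-30,0,25],[20,-36,0,30],[23,-42,0,35],[25,-48,0,38]]' 6 40 && python3 -m inch '[[2,-5,0,0],[4,-10,0,0],[5.5,-14,0,0],[5.5,-14,0,0],[5.5,-14,0,0],[5.5,-14,0,0],[5.5,-14,0,0],[5.5,-14,0,0]]'
python3 - <<'E'
from h import *
look(Z,"b")
E
```

```text
time: 2.35
ee_pos: [0.4218, 0.0748, 0.2395]
tcp_rot: [-180.0, 0.1, -161.7]
wrist_force: [1.4, 0.8, -0.5]
opening: 0.0598
grasp_force: 0.0
time: 3.35
ee_pos: [0.4762, -0.0627, 0.2395]
tcp_rot: [-180.0, 0.0, -161.8]
wrist_force: [-0.1, -0.1, 0.5]
opening: 0.0598
grasp_force: 0.0
scene lens_axis 0.94 [326. 226.] [ 0.5429 -0.088   0.07  ]
scene lug 0.7 [353. 236.] [ 0.4859 -0.1046  0.068 ]
scene pointer 0.88 [365. 240.] [ 0.4617 -0.1123  0.068 ]
scene pin_top 0.62 [316. 264.] [ 0.4952 -0.0148  0.044 ]
scene pin_top 0.53 [294. 296.] [0.466  0.0665 0.044 ]
scene lug_jar 0.98 [274. 232.] [ 0.6722 -0.0541  0.    ]
scene flux_bottle 0.65 [329. 210.] [ 0.6447 -0.2023  0.    ]
scene desolder_pump 0.82 [296. 299.] [0.4892 0.0435 0.    ]
scene solder_jig 0.7 [383. 232.] [ 0.4995 -0.2271  0.    ]
side lens_axis 0.71 [297. 196.] [ 0.543  -0.0899  0.07  ]
side lug 0.89 [277. 204.] [ 0.4993 -0.0976  0.068 ]
side pointer 0.92 [262. 213.] [ 0.4632 -0.1107  0.068 ]
side pin_top 0.55 [260. 192.] [ 0.503  -0.0069  0.044 ]
side lug_jar 0.67 [351. 199.] [ 0.6881 -0.0524  0.    ]
side lug_jar 0.15 [370. 238.] [ 0.6476 -0.1857  0.    ]
side flux_bottle 0.77 [369. 240.] [ 0.6419 -0.1902  0.    ]
side desolder_pump 0.84 [246. 198.] [0.4923 0.0514 0.    ]
side solder_jig 0.63 [318. 276.] [ 0.5079 -0.2366  0.    ]
side solder_jig 0.57 [259. 193.] [0.5272 0.0603 0.    ]
wrist lens_axis 0.61 [274. 226.] [ 0.5414 -0.0917  0.07  ]
wrist lug 0.83 [275. 179.] [ 0.4896 -0.106   0.068 ]
wrist pin_top 0.51 [347. 209.] [ 0.5034 -0.0137  0.044 ]
wrist lug_jar 0.95 [276. 296.] [ 0.6821 -0.0592  0.    ]
wrist flux_bottle 0.56 [193. 246.] [ 0.6389 -0.1959  0.    ]
wrist desolder_pump 0.59 [385. 205.] [0.495  0.0443 0.    ]
wrist solder_jig 0.83 [182. 151.] [ 0.5076 -0.2372  0.    ]
```

View pics/b_wrist.png

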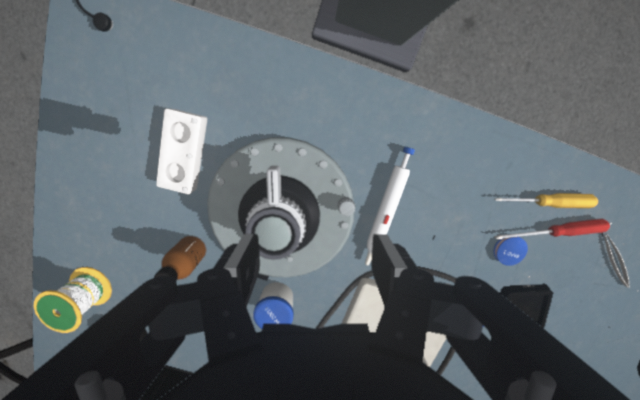

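View pics/a_side.png

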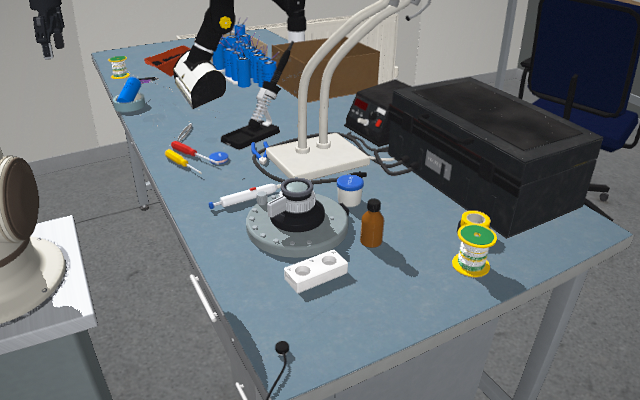

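The wrist view shows the lug at (275,180) and the lens at (274,230). The tall pin is at (347,209), with plugs between them from (279,146) to (337,182). In the side view, a lamp's arms rise behind the camera, so I'll check their clearance.

View pics/b_scene.png

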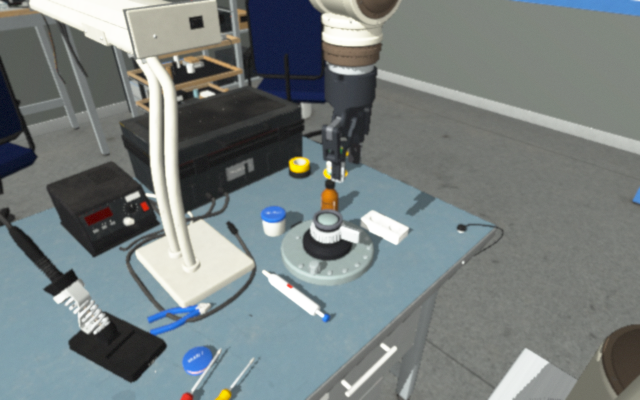

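View pics/b_side.png

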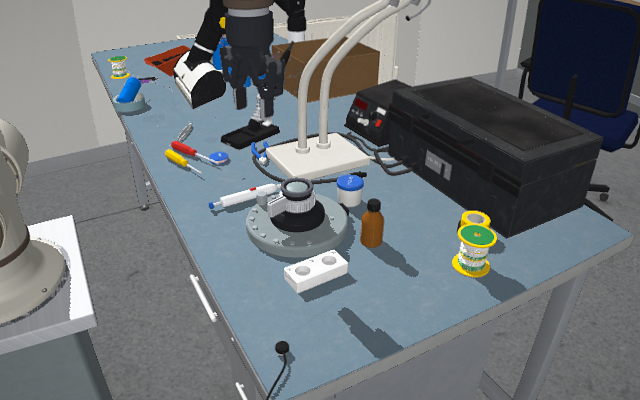

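The lamp's two posts rise from (180,265) in the scene view and its head is at (175,25). I'll locate the posts relative to the path before descending.

Run:
```python
from h import *
o=bot.get_obs();s=bot.camera("scene");d=bot.camera("side")
print(world(s,o,(177,262),.03),world(s,o,(192,262),.03),world(d,o,(303,150),.03),world(d,o,(323,147),.03))
Rs,ts=pose(s,o);Rd,td=pose(d,o)
# side curve of near post: sample, match with scene post (v->u)
vs=np.array([65,120,165,210,262.]);us=np.array([165,168,172,180,190.])
def ray(c,p):
    R,t=pose(c,o);u=cv2.undistortPoints(np.array([[p]],float),K(c),np.array(c["dist"]))[0,0]
    r=R.T@np.array([*u,1]);return -R.T@t,r/np.linalg.norm(r)
side=[(323,147),(324,110),(328,85),(345,60),(370,40),(400,22)]
for p in side:
    best=None
    for v in np.arange(50,265,3):
        C1,r1=ray(d,p);C2,r2=ray(s,(np.interp(v,vs,us),v))
        A=np.c_[r1,-r2];k=np.linalg.lstsq(A,C2-C1,rcond=None)[0]
        g=np.linalg.norm(A@k-(C2-C1))
        if best is None or g<best[0]: best=(g,v,(C1+k[0]*r1+C2+k[1]*r2)/2)
    print(p,best)
```

```text
[0.70020925 0.16462144 0.03      ] [0.67984525 0.14365596 0.03      ] [0.67516201 0.14517511 0.03      ] [0.72466078 0.13767405 0.03      ]
(323, 147) (np.float64(0.0012372215272380622), np.int64(248), array([0.72024868, 0.1305433 , 0.03353059]))
(324, 110) (np.float64(0.0007873456086170171), np.int64(209), array([0.71937238, 0.12705296, 0.12872755]))
(328, 85) (np.float64(7.772421895777208e-05), np.int64(179), array([0.72531583, 0.12124549, 0.18942136]))
(345, 60) (np.float64(0.00206248504480897), np.int64(140), array([0.75501726, 0.10097979, 0.24890931]))
(370, 40) (np.float64(0.000837923547198051), np.int64(107), array([0.79808907, 0.07405947, 0.29304109]))
(400, 22) (np.float64(0.0006933739049482849), np.int64(74), array([0.84903506, 0.04154447, 0.33455087]))
```

The lamp stays at x > 0.675 and leans away, so it's clear. Next I descend and grasp the lug.

```bash
python3 -m inch '[[1.1,-4.2,0,-2.5],[1.1,-4.2,-4,-2.5],[1.1,-4.2,-8,-2.5],[1.1,-4.2,-12,-2.5],[1.1,-4.2,-15,-2.5],[1.1,-4.2,-17.6,-2.5],[1.1,-4.2,-17.6,-2.5],[1.1,-4.2,-17.6,-2.5]]' && python3 -m inch '[[0,0,0,0],[0,0,0,0],[0,0,0,0],[0,0,0,0],[0,0,0,0],[0,0,0,0],[0,0,0,0],[0,0,0,0]]' 0 40
python3 - <<'E'
from h import *
look({k:Z[k] for k in("lens_axis","lug","pin_top")},"c",("wrist","scene","side"))
E
```

```text
time: 5.8
ee_pos: [0.4877, -0.1054, 0.0644]
tcp_rot: [-180.0, 0.1, -164.4]
wrist_force: [0.2, 0.1, 0.2]
opening: 0.06
grasp_force: 0.0
time: 6.8
ee_pos: [0.4876, -0.1055, 0.0639]
tcp_rot: [-180.0, 0.0, -164.4]
wrist_force: [-0.9, -1.4, 4.7]
opening: 0.0112
grasp_force: 43.4
wrist lug 0.75 [314. 262.] [ 0.4901 -0.1059  0.068 ]
wrist pin_top 0.8 [448. 290.] [ 0.5004 -0.0161  0.044 ]
scene lens_axis 0.96 [325. 227.] [ 0.541  -0.0843  0.07  ]
scene lug 0.8 [349. 237.] [ 0.4884 -0.0971  0.068 ]
scene pin_top 0.68 [317. 265.] [ 0.4932 -0.0142  0.044 ]
side lens_axis 0.78 [298. 194.] [ 0.5468 -0.0858  0.07  ]
side lens_axis 0.24 [316. 274.] [ 0.4674 -0.3033  0.07  ]
side lug 0.75 [275. 206.] [ 0.4934 -0.1009  0.068 ]
side pin_top 0.69 [259. 215.] [ 0.4689 -0.081   0.044 ]
side pin_top 0.61 [260. 192.] [ 0.5017 -0.0063  0.044 ]
```

View pics/c_wrist.png

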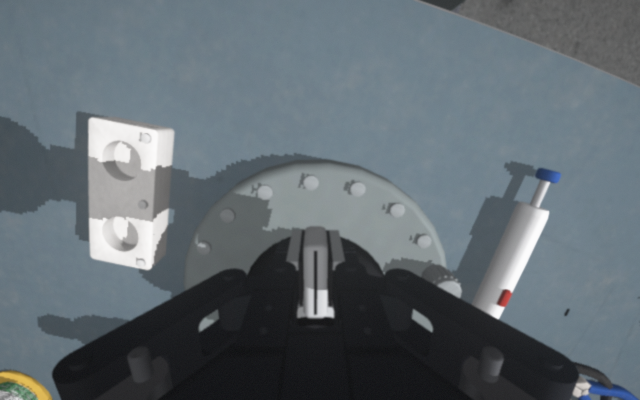

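The lug is gripped at (316,270) and points at the plug at (311,182). The tall pin at (447,285) is four stops clockwise, so the turn is −80°. I'll fit the axis from the plugs.

Run:
```python
from h import *
from scipy.optimize import least_squares
o=bot.get_obs();c=bot.camera("wrist")
px=[(203,246),(227,214),(264,189),(311,182),(357,187),(397,209),(424,240)]
P=np.array([world(c,o,p,.025)[:2] for p in px]+[world(c,o,(449,284),.044)[:2]])
k=np.array([60,40,20,0,-20,-40,-60,-80])+0.
f=lambda x,k=k:(x[:2]+.086*np.c_[np.cos(np.radians(x[2]+k)),np.sin(np.radians(x[2]+k))]-P).ravel()
g=lambda x:f(x,k)
for kk in (k,):
    r=least_squares(g,[.542,-.09,195]);print(r.x,np.round(r.fun.reshape(-1,2)*1000,1))
x=r.x;t=o["ee_pos"][:2];v=t-x[:2];print("tool r,ang",np.hypot(*v),np.degrees(np.arctan2(v[1],v[0]))%360)
for a in range(-5,-90,-5):
    R=Ro.from_euler('z',a,degrees=True).as_matrix()[:2,:2];print(a,np.round((R@v-v)*100,1))
```

```text
[ 5.40840893e-01 -9.04145616e-02  1.98328958e+02] [[ 1.3 -0.6]
 [ 0.3 -1. ]
 [ 0.6 -0.4]
 [-1.4 -1.2]
 [-1.1 -0. ]
 [-1.9  0.1]
 [-1.8  0.6]
 [ 4.2  2.5]]
tool r,ang 0.05540551324698408 195.81952255804464
-5 [-0.1  0.5]
-10 [-0.2  0.9]
-15 [-0.2  1.4]
-20 [-0.2  1.9]
-25 [-0.1  2.4]
-30 [-0.   2.9]
-35 [0.1 3.3]
-40 [0.3 3.8]
-45 [0.5 4.2]
-50 [0.7 4.6]
-55 [1. 5.]
-60 [1.4 5.4]
-65 [1.7 5.7]
-70 [2.1 6. ]
-75 [2.5 6.3]
-80 [2.9 6.5]
-85 [3.4 6.7]
```

```bash
python3 -m inch '[[-0.1,0.5,0,-5],[-0.2,1,0,-10],[-0.2,1.4,0,-15],[-0.2,1.9,0,-20],[-0.1,2.4,0,-25],[0,2.9,0,-30],[0.2,3.4,0,-35],[0.3,3.8,0,-40]]'
```

```text
time: 8.45
ee_pos: [0.4905, -0.0664, 0.0639]
tcp_rot: [179.9, 0.0, 155.5]
wrist_force: [0.4, 4.5, 6.5]
opening: 0.0112
grasp_force: 43.7
```

```bash
python3 -m inch '[[0.2,0.4,0,-5],[0.4,0.8,0,-10],[0.7,1.2,0,-15],[1.1,1.6,0,-20],[1.4,1.9,0,-25],[1.8,2.2,0,-30],[2.2,2.5,0,-35],[2.7,2.8,0,-40]]'
python3 - <<'E'
from h import *
look({k:Z[k] for k in("lens_axis","lug","pointer","pin_top")},"d")
E
```

```text
time: 9.45
ee_pos: [0.5181, -0.0379, 0.064]
tcp_rot: [179.9, -0.1, 115.6]
wrist_force: [1.1, 3.5, 5.0]
opening: 0.0112
grasp_force: 43.6
scene lens_axis 0.96 [326. 227.] [ 0.5418 -0.0854  0.07  ]
scene lug 0.51 [318. 244.] [ 0.516  -0.0398  0.068 ]
scene pointer 0.45 [312. 252.] [ 0.507  -0.0153  0.068 ]
scene pointer 0.36 [317. 267.] [0.4717 0.0064 0.068 ]
scene pin_top 0.62 [318. 264.] [ 0.4942 -0.0175  0.044 ]
side lens_axis 0.67 [296. 194.] [ 0.5438 -0.0859  0.07  ]
side lug 0.75 [274. 189.] [ 0.5157 -0.0459  0.068 ]
side pointer 0.24 [261. 190.] [ 0.4925 -0.0384  0.068 ]
side pin_top 0.62 [263. 191.] [ 0.5095 -0.0051  0.044 ]
wrist lug 0.84 [316. 263.] [ 0.52   -0.0406  0.068 ]
wrist pin_top 0.88 [311. 194.] [ 0.5044 -0.0153  0.044 ]
```

View pics/d_wrist.png

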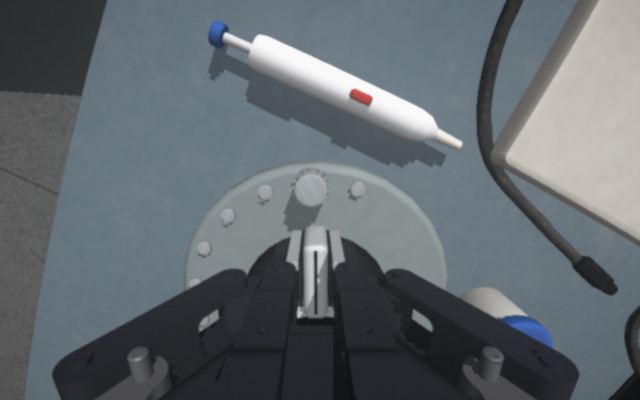

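The lug at (316,265) now points at the tall pin at (311,188), in the same place as the starting plug before the turn. I'll open and rise.

```bash
python3 -m inch '[[0,0,0,0],[0,0,0,0],[0,0,0,0],[0,0,0,0],[0,0,0,0],[0,0,0,0],[0,0,0,0],[0,0,1,0]]' 5 && python3 -m inch '[[0,0,2,0],[0,0,5,0],[0,0,8,0],[-0.5,0,11,0],[-1,0,14,0],[-2,0,14,0],[-3,0,14,0],[-3,0,14,0]]'
python3 - <<'E'
from h import *
look({k:v for k,v in Z.items() if k!="pointer"},"e")
E
```

```text
time: 11.2
ee_pos: [0.5167, -0.0392, 0.073]
tcp_rot: [-179.9, -0.0, 115.6]
wrist_force: [-0.3, -0.5, -0.0]
opening: 0.0499
grasp_force: 0.0
time: 12.2
ee_pos: [0.4863, -0.0392, 0.2127]
tcp_rot: [-180.0, -0.0, 115.6]
wrist_force: [0.2, -0.2, -0.7]
opening: 0.0499
grasp_force: 0.0
scene lens_axis 0.66 [324. 228.] [ 0.541  -0.0815  0.07  ]
scene lens_axis 0.51 [382. 232.] [ 0.4518 -0.1549  0.07  ]
scene lug 0.86 [320. 242.] [ 0.518  -0.0454  0.068 ]
scene pin_top 0.62 [317. 264.] [ 0.495  -0.0159  0.044 ]
scene pin_top 0.27 [314. 253.] [ 0.5228 -0.0347  0.044 ]
scene lug_jar 0.63 [271. 231.] [ 0.678  -0.0492  0.    ]
scene lug_jar 0.45 [312. 254.] [ 0.5574 -0.0628  0.    ]
scene flux_bottle 0.83 [331. 211.] [ 0.6387 -0.2014  0.    ]
scene desolder_pump 0.84 [293. 296.] [0.4979 0.0443 0.    ]
scene solder_jig 0.77 [384. 230.] [ 0.504  -0.2354  0.    ]
side lens_axis 0.84 [296. 197.] [ 0.539  -0.0922  0.07  ]
side lens_axis 0.35 [372. 239.] [ 0.5908 -0.2671  0.07  ]
side lug 0.56 [275. 188.] [ 0.5191 -0.043   0.068 ]
side pin_top 0.43 [260. 195.] [ 0.4995 -0.0162  0.044 ]
side lug_jar 0.8 [353. 200.] [ 0.6894 -0.0558  0.    ]
side lug_jar 0.49 [258. 196.] [0.5193 0.051  0.    ]
side flux_bottle 0.71 [369. 239.] [ 0.644  -0.1877  0.    ]
side desolder_pump 0.87 [249. 201.] [0.4946 0.0409 0.    ]
side desolder_pump 0.71 [261. 186.] [0.5417 0.0846 0.    ]
side solder_jig 0.88 [315. 274.] [ 0.5068 -0.2287  0.    ]
wrist lens_axis 0.84 [343. 248.] [ 0.5443 -0.0878  0.07  ]
wrist lug 0.94 [339. 199.] [ 0.5158 -0.0412  0.068 ]
wrist pin_top 0.78 [337. 167.] [ 0.5024 -0.0158  0.044 ]
wrist pin_top 0.21 [265. 300.] [ 0.4972 -0.2034  0.044 ]
wrist lug_jar 0.55 [439. 245.] [ 0.6808 -0.0569  0.    ]
wrist flux_bottle 0.61 [364. 314.] [ 0.6423 -0.1967  0.    ]
wrist desolder_pump 0.91 [356. 114.] [0.5006 0.0438 0.    ]
wrist solder_jig 0.86 [270. 300.] [ 0.5085 -0.2329  0.    ]
```

View pics/e_wrist.png

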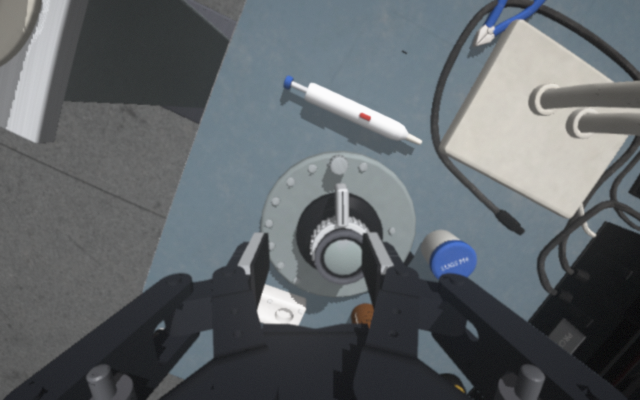

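The released lug at (341,200) points at the tall pin at (338,165). Measured from the lens axis, the two directions are 121.4° and 120.2°, and the loose things haven't moved.

```bash
python3 -c "
from workcell import bot
print(bot.job_done())"
```

```text
the job is handed in; nothing more can be done
None
```

The collar is clicked in at the marked stop, with the lug within about 1° of the tall pin; the gripper is clear, the loose things are where they lay, and the job is handed in (no verdict was returned).

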